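# Close the control box with its tongued cover

### The arm

A 6-joint arm with a two-finger parallel gripper is mounted at the origin on a cart in front of the work surface, level with it; the furniture and walls round the work are solid. World frame = base frame: x ahead of the robot, y to its left, z up, the work surface at z = 0. Lengths are in m, angles in degrees, forces in N, time in s.
With the tool pointing down it reaches from about 0.25 to 0.725 m from the base axis. Payload 9.7 kg.
Tool frame: the origin (TCP) lies at the very end of the fingers, on their centre line; the grasp point (between the pads) lies 19 mm behind it; z points along the fingers, y is the direction in which the jaws open and shut (so a half turn about z gives the same grasp; the last joint's range is limited). The gripper opens to 85 mm and grips with 20 to 120 N. Pads are 22 mm wide; open, the fingers measure 114 mm over their backs; the gripper's body (76 mm by 85 mm) begins 54 mm behind the grasp point. The pads swing forward as they close: fully open they stand 13 mm farther back than shut.
Start: joints at [69.385, 4.979, 10.078, 95.1, 0, 90], TCP at [0.194, 0.515, 0.231] pointing down, gripper open.
Joint ranges: [-179.16, 179.16], [-48.56, 103.87], [-65.8, 70.77], [-126.05, 130.52], [-82.76, 87.17], [-180, 180]. Speed limits (degrees/s): [127.2, 127.2, 147.25, 180, 180, 180].

### API

Orientations are given as [roll, pitch, yaw] about the fixed x, y, z axes, in that order (R = Rz(yaw) Ry(pitch) Rx(roll)).
In Python, from workcell import bot, camera, ticket gives the robot as it stands.
- The arm moves only by the shell command python3 -m jog 'ROWS' [FORCE]. ROWS is a JSON object of lists of equal length, an entry for each row: "turn": the turn, a rotation vector about the world's x, y, z each as a share of 8 degrees, from -1 to 1, a list of three; "delta_pos": the shift along the world's x, y, z each as a share of 50 mm, from -1 to 1, a list of three; "hand": the opening, from -1 (shut) to 1 (fully open). A call has exactly 10 rows; each row shifts and turns the commanded pose from where the row before left it; what a row does not reach is not made up. A row lasts 1/10 s, in which the tool goes at most 50 mm and 8.59 degrees, less where a joint would pass 70% of its speed; a pose out of reach is approached as far as the arm can. A call with a number of a shift or a turn outside -1 to 1 is refused whole. A call with a gripper value outside its range is refused whole. The fingers move at their own pace and stop on an object; FORCE is the grip in N (left out, the last holds). Time passes only in rows, so rows that do not move let the fingers close, or fill a call up. It gives the time, the measured TCP pose, the force and the opening at its end, in the units of the state.
- bot.get_obs(): the state, without advancing time (a new reading comes with each control period).
- camera(name): name is "scene" or "top"; returns a dict with "frame" (420x560x3 uint8, red, green, blue), "range_z" (420x560 float32, m along the optical axis (not along the pixel's ray), 0 where there is no reading), "fx", "fy", "cx", "cy" (pixels), "extrinsics" (4x4, takes a point from world to camera coordinates). Camera axes: x right, y up, looking along -z (the intrinsics and any distortion apply to the point x, -y, -z); pixel columns grow to the right and rows downward; lengths in m; the calibration is good to about 2 mm. A picture is of the moment at which its call begins.
- ticket.job_done(): hands the job in, once; it reports no verdict.
The state is a dict: "time": time; "q": joint angles; "qd": joint speeds; "joint_efforts": joint torques, N m; "ee_pos": TCP position; "tcp_rot": TCP orientation; "wrist_force": force on the tool from outside, world axes, zero at the start; "torque": the same for the moment, N m; "opening": finger opening in m.
Only numpy, scipy, OpenCV 4.12 (cv2) and the standard library are available. Lean on these libraries where they do the work, as an engineer would, in place of code of your own. Each camera call takes 0.05 s, during which the arm holds its last target.

### The job

Close the open bay of the control box with its loose cover. Hold the cover tilted, tongue end down, so that the tongue goes under the edge of the fixed deck while the other end clears the tall connector wall; lower it gently until it lies flat, then draw it up against the fixed deck so that no gap is left at the joint and its sides line up with the box. Leave the screwdriver, tape roll and spare objective where they are.

Things in the scene. Friction and masses are not known exactly. Their poses are not given: they have to be found in the camera images.
- joint_edge (a point): Point on the box, midway along the seam, straight below the white fixed deck's edge, at the height of the ledges (40 mm over the table). x runs from the deck across the open bay to the wall, z up. From here, mm: deck x -30 to 0, z 6 to 10, hollow below; bay x 0 to 120, ledges (6 wide side wall tops) z 0, hollow to z -20 between them; connector wall x 120 to 130, top z 44.
- cover_pull (a point): Centre of the loose cover (about 0.25 kg), 25 mm above its underside, in its pull; z is the cover's up. White plate 110 (x) x 100 (y) x 10, z -25 to -15. Blue pull bar on it, 70 (x) x 14 (y), top z +15: grasp across y. Bare metal tongue on the -x edge: x -55 to -71, 70 wide, z -24 to -21. Starts flat on the table, left or right of the box, tongue roughly towards the robot.
- cover_edge (a point): Point on the cover: middle of the plate's tongue-side edge, on the underside (55 from the cover's centre). Same axes as cover_pull. With the cover home it coincides with joint_edge and the axes agree.
- tongue_tip (a point): Point on the cover: middle of the tongue's free end, half-way through its thickness. Same axes as cover_pull.
- cover: The loose cover; origin at the centre of the plate's underside, same axes as cover_pull.
- control_box: Grey control box, 160 (x) x 100 (y) mm, fixed to the table; origin on its underside, same axes as joint_edge (which lies at x -40, z 40). Bay 120 long, 10 more than the cover's plate but 6 less than plate with tongue, so the cover cannot go in flat: it takes over 20 degrees of tilt, about 30 is comfortable. Under the deck it is hollow, 24 deep, 88 wide.
- screwdriver: Bystander: small red screwdriver 143 long, 18 high, lying between box and cover. Origin in the middle of its underside.
- tape_roll: Bystander: roll of tape, 68 across, 18 high. Origin in the middle of its underside.
- spare_objective: Bystander: black microscope objective standing upright, 31 across, 48 high. Origin in the middle of its underside.
Not all that is in view belongs to the job. There is more than one size of the cover; the job needs the larger.

How it is judged (in metres and radians):
On the way:
1. the tongue is under the edge of the fixed deck while the cover is still tilted, tongue end down (angle between cover_pull's own z axis and vertical above 0.2 rad and x of tongue_tip in the frame of joint_edge between -0.03 and -0.003 m and z of tongue_tip in the frame of joint_edge between -0.03 and 0.005 m and y of tongue_tip in the frame of joint_edge between -0.015 and 0.015 m), for 0.05 s.
At the end, for the whole second after the job is handed in: The cover lies flat on the box's ledges (within 0.03 rad and 2 mm), tongue under the deck, its edge butted against the fixed deck with less than 2 mm of gap and square to it within 0.035 rad, its sides within 7 mm of the box's sides, released and at rest (x of cover_edge in the frame of joint_edge between -0.003 and 0.002 m and y of cover_edge in the frame of joint_edge between -0.007 and 0.007 m and z of cover_edge in the frame of joint_edge between -0.003 and 0.002 m and angle between cover_pull's own z axis and vertical below 0.03 rad and angle between the x axis of cover_edge and the x axis of joint_edge, either way round below 0.035 rad and linear speed of cover below 0.01 m/s); the robot touches nothing.
It fails at once if the cover is slammed or forced against the box (over 50 N) (contact force between cover and control_box above 50 N).
It fails at once if the screwdriver is displaced by more than 3 cm (distance of screwdriver from where it was at the start of the episode above 0.03 m).
It fails at once if the tape roll is displaced by more than 3 cm (distance of tape_roll from where it was at the start of the episode above 0.03 m).
It fails at once if the spare objective is displaced by more than 3 cm or tipped (distance of spare_objective from where it was at the start of the episode above 0.03 m or angle between spare_objective's own z axis and vertical above 0.5 rad).
It also fails if it takes over 42 s, if anything falls off the work surface, if the arm or the gripper's body presses on something with over 40 N, if the wrist force passes 120 N, or if a joint passes its speed limit or range.

## Working session

There is one attempt and no reset: what is moved stays moved. The work goes in short steps, Python scripts to look and compute and a shell command to move; the robot and the scene stay as the last step left them, time stands still between calls to the robot, and variables do not carry over. Pictures are saved under pics/ and viewed, and the job is handed in when it is done.

```bash
ls; mkdir -p pics
python3 - <<'E'
from workcell import bot,camera,ticket
import cv2,numpy as np,pickle
print(bot.get_obs())
for n in("scene","top"):
    c=camera(n);cv2.imwrite(f"pics/{n}0.png",c["frame"][:,:,::-1]);pickle.dump(c,open(f"{n}0.pkl","wb"))
    print(n,{k:c[k] for k in c if k not in("frame","range_z")},(c["range_z"]>0).mean())
E
```

```text
pics
{'time': 0.0, 'q': array([6.93839511e+01, 5.01046179e+00, 1.00370671e+01, 9.50993485e+01,
       2.59874500e-04, 8.99997362e+01]), 'qd': array([ 0.05044812, -0.01612009,  0.02404029, -0.00622609, -0.00832066,
        0.11547015]), 'joint_efforts': array([-7.31057889e-05, -5.20387101e+01,  4.64802790e+01,  1.65054901e-02,
       -2.75872189e-06,  7.20417773e-06]), 'ee_pos': array([0.19358098, 0.51457984, 0.23061259]), 'tcp_rot': array([-1.79927257e+02, -2.60209257e-04,  1.59384215e+02]), 'wrist_force': array([ 0.43929386, -0.56851379,  0.11853174]), 'torque': array([0.02518976, 0.01505848, 0.00078436]), 'opening': 0.08568103090977008}
scene {'fx': 536.8787342498636, 'fy': 536.8787342498636, 'cx': 277.6136330065105, 'cy': 203.96408145765776, 'extrinsics': array([[ 0.99777179,  0.06667965, -0.00229915, -0.60384747],
       [-0.05484365,  0.83931174,  0.54087705,  0.03834324],
       [ 0.03799519, -0.53954577,  0.84109853, -1.25246297],
       [ 0.        ,  0.        ,  0.        ,  1.        ]])} 0.9960459183673469
top {'fx': 449.79949149641055, 'fy': 449.79949149641055, 'cx': 279.73036726443326, 'cy': 206.95006083144725, 'extrinsics': array([[ 0.02803414, -0.99959313, -0.00525907, -0.09562655],
       [ 0.98676344,  0.02683289,  0.15993094, -0.62495866],
       [-0.15972475, -0.00967298,  0.9871142 , -1.13595434],
       [ 0.        ,  0.        ,  0.        ,  1.        ]])} 0.9959948979591837
```

View pics/scene0.png

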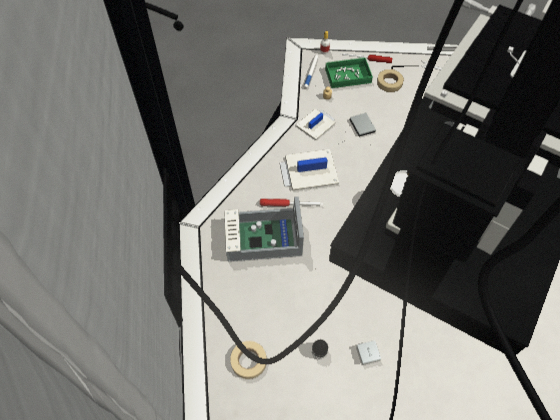

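View pics/top0.png

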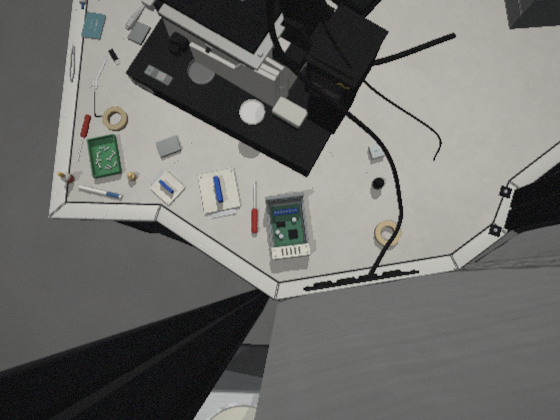

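```bash
cat > h.py <<'E'
import pickle,numpy as np,cv2
def load(n): return pickle.load(open(n,"rb"))
def ray(c,u,v):
    E=c["extrinsics"];R=E[:3,:3];t=E[:3,3]
    d=np.array([(u-c["cx"])/c["fx"],-(v-c["cy"])/c["fy"],-1.0])
    return -R.T@t,R.T@d
def plane(c,u,v,z):
    o,d=ray(c,u,v);return o+d*(z-o[2])/d[2]
def cloud(c):
    E=c["extrinsics"];R=E[:3,:3];t=E[:3,3]
    v,u=np.mgrid[:420,:560];Z=c["range_z"]
    P=np.stack([(u-c["cx"])/c["fx"]*Z,-(v-c["cy"])/c["fy"]*Z,-Z],-1)
    return (P-t)@R
def proj(c,p):
    q=c["extrinsics"][:3,:3]@np.asarray(p)+c["extrinsics"][:3,3]
    return np.array([c["cx"]+c["fx"]*q[0]/-q[2],c["cy"]-c["fy"]*q[1]/-q[2]])
E
python3 - <<'E'
from h import *
t=load("top0.pkl");s=load("scene0.pkl")
a=t["frame"][140:300,130:330,::-1];cv2.imwrite("pics/topz.png",cv2.resize(a,None,fx=4,fy=3.75,interpolation=cv2.INTER_CUBIC))
a=s["frame"][140:270,210:370,::-1];cv2.imwrite("pics/scenez.png",cv2.resize(a,None,fx=4.5,fy=4.5,interpolation=cv2.INTER_CUBIC))
P=cloud(t)
print("top cloud (row,col):world mm")
for v,u in [(190,218),(175,205),(205,235),(225,288),(253,288),(200,283),(230,288),(250,60),(160,270),(120,250),(160,300),(183,378),(234,386),(218,254),(250,200),(270,240)]:
    print(v,u,(P[v,u]*1000).round())
zz=np.clip(P[...,2]/0.3,0,1)*255
cv2.imwrite("pics/topheight.png",cv2.applyColorMap(zz.astype(np.uint8),cv2.COLORMAP_JET))
E
```

```text
top cloud (row,col):world mm
190 218 [670.  88.  41.]
175 205 [717. 130.  12.]
205 235 [636.  44.   9.]
225 288 [ 585. -102.    6.]
253 288 [ 507. -103.   49.]
200 283 [647. -86.  44.]
230 288 [ 571. -102.   12.]
250 60 [ 542.  914. -805.]
160 270 [767. -47.   1.]
120 250 [852.   6.  84.]
160 300 [ 747. -128.   85.]
183 378 [ 700. -339.   43.]
234 386 [ 569. -368.    2.]
218 254 [601.  -9.  18.]
250 200 [511. 135.  -0.]
270 240 [461.  24.   1.]
```

View pics/topz.png

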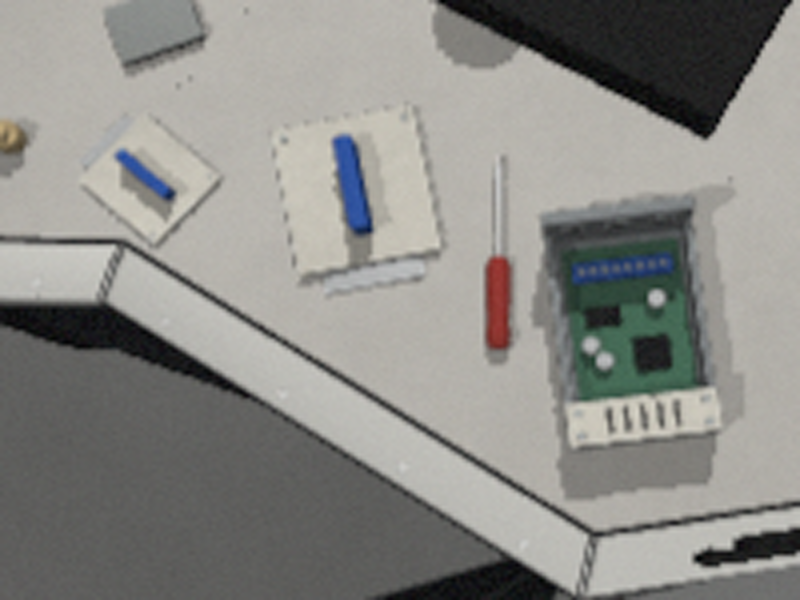

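View pics/scenez.png

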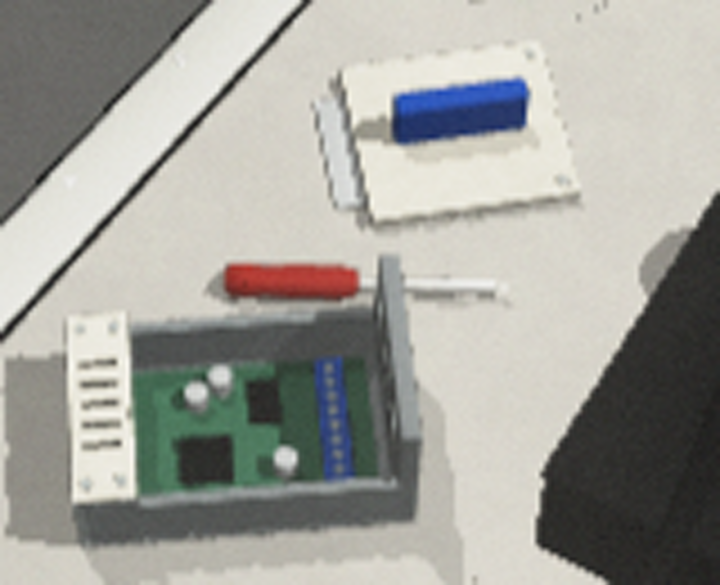

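View pics/topheight.png

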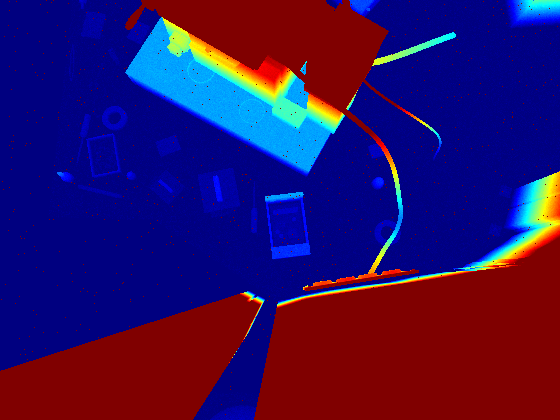

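```bash
cat > meas.py <<'E'
from h import *
def rect(P2):
    r=cv2.minAreaRect((P2*1000).astype(np.float32));return [np.round(x,1) for x in (r[0],r[1],r[2])]
def run(c,name,bx=(0.46,0.70,-0.19,-0.03),cv_=(0.55,0.78,0.02,0.19)):
    P=cloud(c);hsv=cv2.cvtColor(c["frame"],cv2.COLOR_RGB2HSV)
    def reg(b):return (P[...,0]>b[0])&(P[...,0]<b[1])&(P[...,1]>b[2])&(P[...,1]<b[3])
    def rep(lbl,m,z):
        m=m.astype(np.uint8)
        n,L,st,_=cv2.connectedComponentsWithStats(m)
        if n<2:print(name,lbl,"none");return
        k=1+st[1:,4].argmax();v,u=np.nonzero(L==k)
        W=np.array([plane(c,a,b,z)[:2] for a,b in zip(u,v)])
        zm=np.median(P[...,2][L==k]);print(name,lbl,len(u),"rect",rect(W),"mean",(W.mean(0)*1000).round(1),"z",round(zm*1000,1))
    Z=P[...,2]
    blue=(hsv[...,0]>105)&(hsv[...,0]<130)&(hsv[...,1]>150)
    rep("bar top",blue&reg(cv_)&(Z>.034),.040)
    rep("plate",reg(cv_)&(Z>.006),.010)
    white=(hsv[...,2]>150)&(hsv[...,1]<60)
    rep("deck",reg(bx)&(Z>.044)&(Z<.06)&(P[...,0]<.58),.050)
    rep("walltop",reg(bx)&(Z>.072),.084)
    rep("boxall",reg(bx)&(Z>.03)&(Z<.06),.040)
E
python3 - <<'E'
from meas import *
t=load("top0.pkl");s=load("scene0.pkl")
run(t,"top");run(s,"scene")
P=cloud(t);m=P[...,2]>.15
for v in range(280,420,20):
    for u in range(0,560,40):
        print(*(P[v,u]*100).round().astype(int),sep=",",end=" | ")
    print()
E
```

```text
top bar top 108 rect [array([674.6,  89.9]), array([65.5, 11.9]), np.float64(12.1)] mean [674.5  89.7] z 40.3
top plate 1457 rect [array([669. ,  90.7]), array([126.7, 102.2]), np.float64(12.9)] mean [675.1  91.2] z 11.2
top deck 447 rect [array([ 514. , -109.1]), array([30.1, 99.6]), np.float64(8.4)] mean [ 513.9 -109.2] z 50.7
top walltop 185 rect [array([650.2, -88.6]), array([14.1, 98.8]), np.float64(8.5)] mean [650.8 -87.9] z 84.2
top boxall 735 rect [array([ 575.3, -100. ]), array([154.4, 100.5]), np.float64(8.8)] mean [ 547.4 -105. ] z 49.1
scene bar top 151 rect [array([679.2,  88.2]), array([67.2, 17.2]), np.float64(13.2)] mean [679.3  89.4] z 40.6
scene plate 1742 rect [array([669.2,  89.6]), array([132.8, 110.5]), np.float64(13.5)] mean [675.9  90.4] z 12.4
scene deck 607 rect [array([ 516.1, -110.1]), array([ 30.1, 105.4]), np.float64(8.7)] mean [ 516.2 -110.5] z 51.7
scene walltop 252 rect [array([653.1, -91.4]), array([ 13.1, 108.8]), np.float64(8.8)] mean [653.8 -91.9] z 85.2
scene boxall 1256 rect [array([579.6, -98.2]), array([160.5, 113.8]), np.float64(8.7)] mean [ 
[... 491 characters left out ...]
 | 42,-22,91 | 42,-23,95 | 
15,113,-80 | 15,95,-79 | 15,79,-81 | 41,-1,98 | 40,-2,94 | 39,-3,89 | 34,-2,46 | 38,-9,80 | 39,-12,87 | 40,-14,90 | 40,-16,93 | 41,-18,96 | 41,-20,97 | 41,-21,99 | 
6,112,-80 | 41,0,105 | 40,-1,103 | 40,-2,101 | 40,-3,98 | 39,-4,94 | 11,7,-70 | 38,-9,90 | 39,-11,94 | 40,-13,97 | 40,-15,99 | 40,-17,100 | 41,-18,102 | 41,-19,103 | 
41,-1,108 | 40,-1,107 | 40,-2,105 | 39,-2,101 | 39,-4,101 | 38,-4,93 | 11,4,-32 | 38,-9,96 | 39,-11,99 | 39,-13,100 | 40,-14,102 | 40,-15,104 | 40,-17,104 | 40,-18,105 | 
40,-1,109 | 40,-2,108 | 39,-2,105 | 39,-3,105 | 39,-4,103 | 33,-2,80 | 13,1,0 | 38,-9,100 | 39,-11,102 | 39,-12,103 | 40,-13,105 | 40,-14,106 | 40,-15,107 | 40,-16,108 |
```

Run:
```python
from h import *
s=load("scene0.pkl");P=cloud(s)
for v in range(0,420,30):
    for u in range(0,240,20):
        print(*(P[v,u]*100).round().astype(int),sep=",",end=" | ")
    print()
t=load("top0.pkl")
Q=np.concatenate([P.reshape(-1,3),cloud(t).reshape(-1,3)])
Q=Q[(Q[:,0]>-.2)&(Q[:,0]<1.0)&(abs(Q[:,1])<.9)]
im=np.zeros((600,800,3),np.uint8)
# plan view: right=-y ; up=+x ; 2mm... 450px/m
o=np.argsort(Q[:,2]);Q=Q[o]
Q=Q[(Q[:,2]>-.9)]
col=cv2.applyColorMap((np.clip(Q[:,2:]/1.0,0,1)*255).astype(np.uint8),cv2.COLORMAP_JET)[:,0]
for p,cc in zip(Q,col):
    if p[2]<-.05: cc=(60,60,60)
    x=int(400-p[1]*440);y=int(480-p[0]*440)
    if 0<=x<800 and 0<=y<600: im[y,x]=cc
cv2.circle(im,(400,480),4,(255,255,255),-1)
cv2.imwrite("pics/plan.png",im)
```

```text
45,-37,80 | 44,-35,78 | 43,-31,75 | 42,-26,72 | 41,-20,68 | 39,-10,60 | 39,-4,56 | 41,-1,53 | -14,176,-79 | -4,176,-79 | 7,178,-80 | 18,177,-79 | 
45,-39,80 | 45,-37,77 | 44,-33,75 | 43,-29,71 | 42,-24,67 | 41,-17,61 | 38,-4,50 | 40,-2,49 | -10,151,-79 | 0,152,-79 | 10,154,-80 | 20,155,-80 | 
46,-42,79 | 45,-39,77 | 44,-36,74 | 44,-32,70 | 43,-27,66 | 42,-21,60 | 39,-10,50 | 39,-4,44 | -6,130,-80 | 4,130,-79 | 13,132,-80 | 23,133,-80 | 
46,-44,79 | 45,-41,76 | 45,-38,73 | 44,-35,69 | 43,-30,65 | 42,-25,59 | 41,-17,52 | 38,-4,38 | 40,-1,36 | 7,111,-80 | 16,112,-80 | 26,112,-80 | 
46,-45,78 | 46,-43,75 | 45,-41,73 | 45,-37,69 | 44,-34,64 | 43,-28,58 | 42,-22,51 | 39,-10,38 | 40,-3,30 | 10,92,-80 | 19,93,-80 | 28,94,-80 | 
47,-47,77 | 46,-45,75 | 46,-43,72 | 45,-40,68 | 45,-37,64 | 44,-32,58 | 43,-26,50 | 41,-18,40 | 38,-4,23 | 41,-1,18 | 21,77,-81 | 30,77,-80 | 
47,-49,77 | 47,-47,74 | 46,-45,71 | 46,-43,68 | 45,-40,63 | 45,-36,58 | 44,-31,50 | 42,-23,40 | 39,-10,21 | 40,-2,9 | 24,60,-79 | 47,5,0 | 
47,-51,76 | 47,-49,74 | 47,-47,70 | 46,-45,67 | 46,-43,63 | 45,-39,57 | 44,-34,49 | 43,
[... 207 characters left out ...]
8,-53,73 | 47,-51,69 | 47,-50,65 | 47,-48,61 | 46,-45,55 | 46,-41,48 | 45,-37,38 | 43,-30,23 | 46,-29,22 | 45,-19,1 | 50,-18,0 | 
49,-56,75 | 48,-55,72 | 48,-54,69 | 47,-52,64 | 47,-50,60 | 47,-48,55 | 46,-45,47 | 45,-41,37 | 44,-35,23 | 46,-32,18 | 46,-25,0 | 50,-25,0 | 
48,-57,72 | 49,-57,73 | 49,-56,69 | 48,-54,65 | 48,-53,61 | 47,-50,54 | 47,-48,47 | 46,-45,37 | 45,-40,23 | 26,-4,-80 | 47,-31,0 | 51,-31,0 | 
50,-59,75 | 49,-58,71 | 48,-57,66 | 49,-57,66 | 49,-55,60 | 48,-54,55 | 47,-51,46 | 47,-48,37 | 46,-44,24 | 65,-67,103 | 48,-37,0 | 52,-37,0 | 
51,-61,77 | 51,-61,74 | 50,-60,70 | 50,-59,65 | 48,-57,57 | 49,-56,55 | 48,-54,48 | 47,-52,36 | 47,-49,24 | 46,-44,5 | 49,-43,0 | 53,-43,0 |
```

View pics/plan.png

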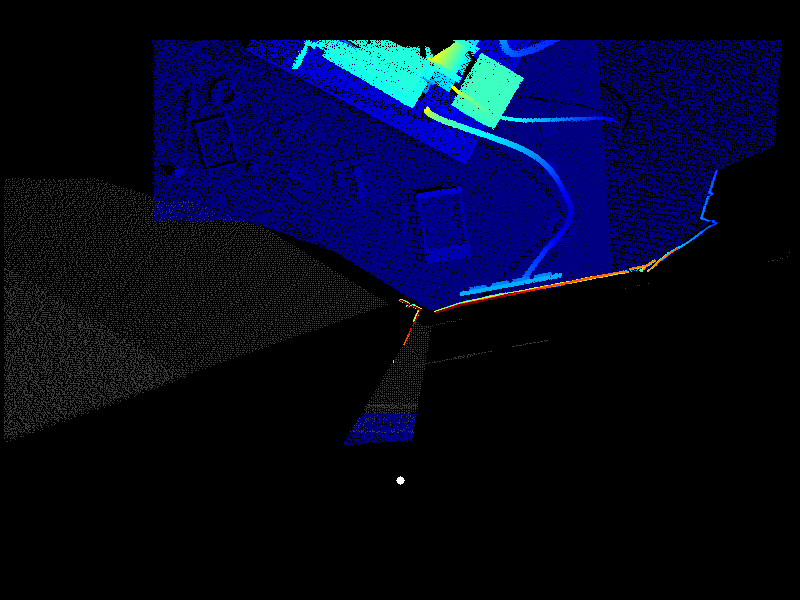

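Run:
```python
from h import *
t=load("top0.pkl");P=cloud(t);s=load("scene0.pkl");S=cloud(s)
print("nadir",proj(t,[.438,-.09,0]), "lamp tip",S[24,178],S[10,152])
m=(P[...,0]<.375)&(P[...,1]>-.075)&(P[...,2]>.02)
v,u=np.nonzero(m);o=np.argsort(P[m][:,0])
for i in o[::max(1,len(o)//40)]:print(v[i],u[i],(P[v[i],u[i]]*1000).round())
for v in (300,330,360,390,415):
    print(v,[(u,*(P[v,u]*100).round().astype(int)) for u in range(170,300,6)])
a=np.clip(t["frame"][280:420,130:330,::-1].astype(float)*1.6,0,255).astype(np.uint8)
cv2.imwrite("pics/gap.png",cv2.resize(a,None,fx=4,fy=4,interpolation=cv2.INTER_CUBIC))
a=np.clip(s["frame"][0:260,80:240,::-1].astype(float)*1.6,0,255).astype(np.uint8)
cv2.imwrite("pics/gap2.png",cv2.resize(a,None,fx=2.3,fy=2.3,interpolation=cv2.INTER_CUBIC))
```

```text
nadir [282.19980149 279.80049408] lamp tip [-0.00379255  1.52841475 -0.75966131] [-0.17118348  1.67070676 -0.79250381]
419 231 [89. 29. 21.]
360 230 [308.  -9. 466.]
344 240 [312. -11. 310.]
371 222 [315. -13. 591.]
384 213 [318. -14. 682.]
403 200 [321. -16. 773.]
417 190 [324. -17. 828.]
391 207 [327. -18. 752.]
377 216 [330. -20. 700.]
347 236 [332. -21. 492.]
399 200 [335. -22. 812.]
368 221 [337. -23. 685.]
373 217 [339. -24. 724.]
361 225 [341. -25. 665.]
410 189 [343. -25. 876.]
381 210 [343. -25. 783.]
404 193 [344. -25. 862.]
367 220 [344. -26. 717.]
394 200 [344. -25. 834.]
412 186 [351. -30. 911.]
329 246 [353. -30. 427.]
341 237 [354. -31. 590.]
338 239 [356. -32. 569.]
362 221 [357. -32. 764.]
383 205 [359. -33. 861.]
369 215 [360. -34. 813.]
334 241 [361. -34. 568.]
376 209 [362. -35. 853.]
415 179 [363. -35. 960.]
405 186 [364. -36. 944.]
342 234 [366. -36. 684.]
383 202 [367. -37. 897.]
371 211 [368. -37. 862.]
409 181 [369. -38. 968.]
388 197 [369. -38. 924.]
372 209 [371. -39. 880.]
330 242 [371. -39. 612.]
385 198 [372. -40. 929.]
317 252 [373. -39. 423.]
323 247 [
[... 4763 characters left out ...]
4(8), np.int64(0)), (218, np.int64(9), np.int64(6), np.int64(1)), (224, np.int64(10), np.int64(5), np.int64(1)), (230, np.int64(10), np.int64(3), np.int64(1)), (236, np.int64(10), np.int64(2), np.int64(1)), (242, np.int64(10), np.int64(0), np.int64(2)), (248, np.int64(10), np.int64(-1), np.int64(1)), (254, np.int64(10), np.int64(-3), np.int64(2)), (260, np.int64(38), np.int64(-8), np.int64(102)), (266, np.int64(38), np.int64(-8), np.int64(102)), (272, np.int64(38), np.int64(-9), np.int64(102)), (278, np.int64(38), np.int64(-9), np.int64(102)), (284, np.int64(38), np.int64(-9), np.int64(102)), (290, np.int64(38), np.int64(-9), np.int64(103)), (296, np.int64(38), np.int64(-10), np.int64(103))]
```

View pics/gap.png

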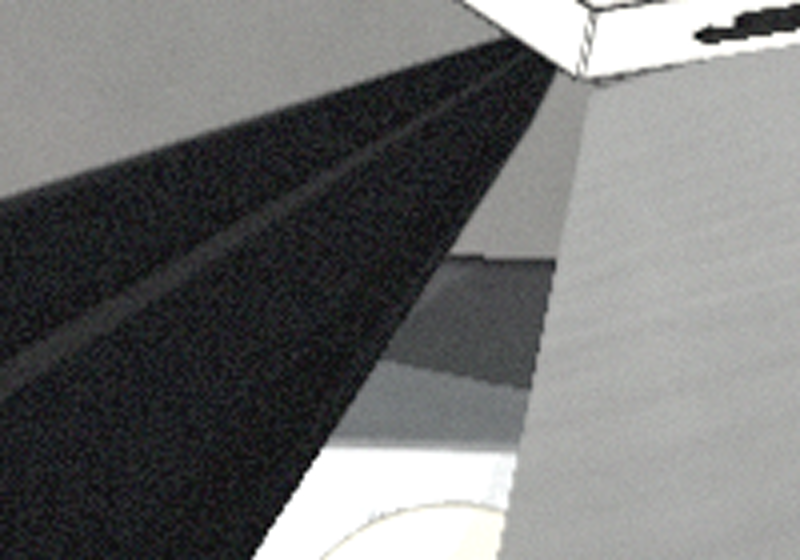

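View pics/gap2.png

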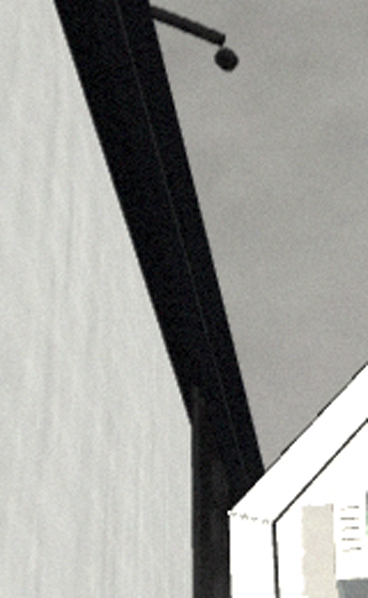

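```bash
python3 -m jog '{"delta_pos":[[0.5,-0.4,0],[0.5,-0.4,0],[0.5,-0.4,0],[0.5,-0.4,0],[0.5,-0.4,0],[0.5,-0.4,0],[0.5,-0.4,0],[0.5,-0.4,0],[0.5,-0.4,0],[0.5,-0.4,0]],"turn":[[0,0,0],[0,0,0],[0,0,0],[0,0,0],[0,0,0],[0,0,0],[0,0,0],[0,0,0],[0,0,0],[0,0,0]],"hand":[1,1,1,1,1,1,1,1,1,1]}'
python3 - <<'E'
from workcell import bot,camera
import cv2,pickle
o=bot.get_obs();print(o["q"].round(2),o["ee_pos"],o["tcp_rot"])
for n in("scene","top"):
    c=camera(n);cv2.imwrite(f"pics/{n}1.png",c["frame"][:,:,::-1]);pickle.dump(c,open(f"{n}1.pkl","wb"))
E
```

```text
time: 1.1
ee_pos: [0.4445, 0.3137, 0.231]
tcp_rot: [-180.0, -0.0, 159.4]
wrist_force: [0.1, 0.6, 0.6]
opening: 0.0856
[35.22  4.18  9.19 95.04  0.   55.83] [0.44448287 0.31374141 0.23096425] [-1.79975863e+02 -1.72391629e-02  1.59386023e+02]
```

View pics/scene1.png

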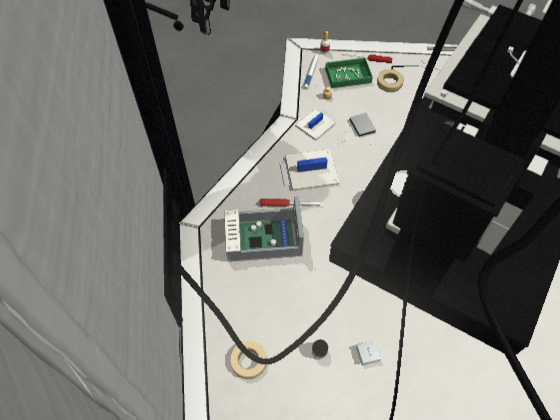

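View pics/top1.png

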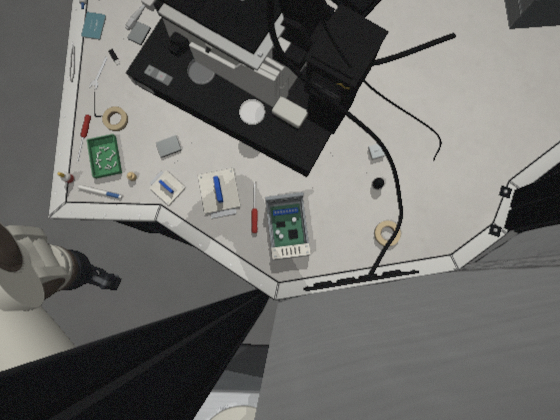

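Run:
```python
from h import *
for n in("top","scene"):
    a=load(n+"0.pkl");b=load(n+"1.pkl")
    m=(a["range_z"]-b["range_z"])>.03
    m&=(b["range_z"]>0)
    P=cloud(b)[m];q=np.radians(35.22)
    r=P[:,0]*np.cos(q)+P[:,1]*np.sin(q);l=-P[:,0]*np.sin(q)+P[:,1]*np.cos(q)
    print(n,m.sum())
    for lo in np.arange(0,.7,.05):
        k=(r>=lo)&(r<lo+.05)
        if k.sum()>3:print(round(lo,2),k.sum(),"lat",np.percentile(l[k],[2,98]).round(3),"z",np.percentile(P[k,2],[2,50,98]).round(3))
```

```text
top 9246
0.35 676 lat [-0.058 -0.012] z [0.625 0.669 0.691]
0.4 2423 lat [-0.056 -0.013] z [0.631 0.676 0.692]
0.45 2278 lat [-0.054 -0.017] z [0.304 0.647 0.695]
0.5 2873 lat [-0.064 -0.003] z [0.309 0.533 0.677]
0.55 994 lat [-0.064 -0.035] z [0.382 0.54  0.652]
scene 896
0.45 302 lat [-0.051 -0.025] z [0.26  0.316 0.345]
0.5 237 lat [-0.045 -0.018] z [0.247 0.298 0.334]
0.55 87 lat [0.014 0.033] z [0.246 0.259 0.271]
```

```bash
python3 -m jog '{"delta_pos":[[0.2,-0.14,0],[0.2,-0.14,0],[0.2,-0.14,0],[0.2,-0.14,0],[0.2,-0.14,0],[0.2,-0.14,0],[0.2,-0.14,0],[0.2,-0.14,0],[0.2,-0.14,0],[0.2,-0.14,0]],"turn":[[0,0,0.415],[0,0,0.415],[0,0,0.415],[0,0,0.415],[0,0,0.415],[0,0,0.415],[0,0,0.415],[0,0,0.415],[0,0,0.415],[0,0,0.415]],"hand":[1,1,1,1,1,1,1,1,1,1]}'
python3 - <<'E'
from workcell import bot,camera
import cv2,pickle
o=bot.get_obs();print(o["q"].round(2),o["joint_efforts"].round(2))
for n in("scene","top"):
    c=camera(n);cv2.imwrite(f"pics/{n}2.png",c["frame"][:,:,::-1]);pickle.dump(c,open(f"{n}2.pkl","wb"))
E
```

```text
time: 2.2
ee_pos: [0.5436, 0.2449, 0.2309]
tcp_rot: [180.0, -0.0, -167.3]
wrist_force: [-0.4, 0.6, 0.7]
opening: 0.0855
[2.425e+01 1.155e+01 1.738e+01 9.587e+01 1.000e-02 1.150e+01] [ 1.270e+00 -6.039e+01  4.536e+01 -3.000e-02 -1.000e-02  1.250e+00]
```

View pics/scene2.png

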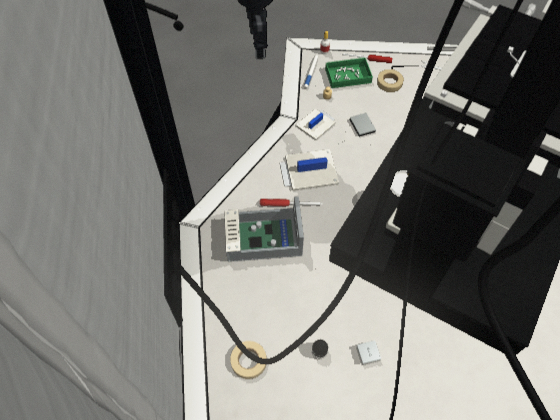

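View pics/top2.png

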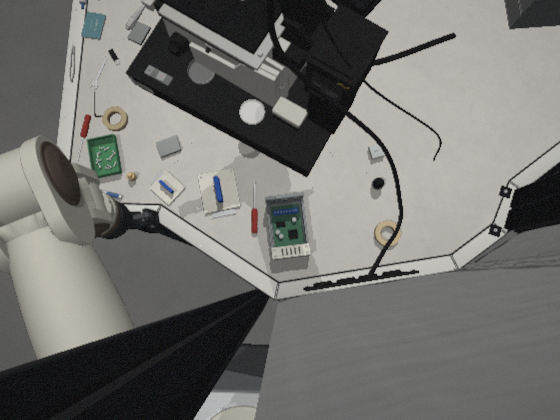

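Run:
```python
from h import *
for n in("top","scene"):
    a=load(n+"0.pkl");b=load(n+"2.pkl")
    m=(a["range_z"]-b["range_z"])>.03
    m&=(b["range_z"]>0)
    P=cloud(b)[m];q=np.radians(24.25)
    r=P[:,0]*np.cos(q)+P[:,1]*np.sin(q);l=-P[:,0]*np.sin(q)+P[:,1]*np.cos(q)
    for lo in np.arange(0.1,.7,.05):
        k=(r>=lo)&(r<lo+.05)
        if k.sum()>3:print(n,round(lo,2),k.sum(),"lat",np.percentile(l[k],[1,99]).round(3),"z",np.percentile(P[k,2],[2,50,98]).round(3))
# post corners in plan at several heights (top view): leftmost points
for f in ("top0.pkl","scene0.pkl"):
    P=cloud(load(f));k=(P[...,0]<.46)&(P[...,0]>.25)&(P[...,1]>-.06)&(P[...,1]<.2)&(P[...,2]>.03)
    Q=P[k]
    for z in np.arange(.05,1.1,.15):
        kk=abs(Q[:,2]-z)<.05
        if kk.sum()>5:print(f,round(z,2),kk.sum(),"x",np.percentile(Q[kk,0],[1,50,99]).round(3),"y",np.percentile(Q[kk,1],[1,50,99]).round(3))
```

```text
top 0.35 1365 lat [-0.059  0.042] z [0.622 0.675 0.685]
top 0.4 4172 lat [-0.058  0.042] z [0.629 0.681 0.69 ]
top 0.45 3759 lat [-0.055  0.039] z [0.638 0.685 0.693]
top 0.5 4093 lat [-0.052  0.042] z [0.524 0.69  0.702]
top 0.55 5402 lat [-0.07   0.018] z [0.309 0.686 0.713]
top 0.6 2176 lat [-0.063 -0.005] z [0.395 0.689 0.713]
scene 0.45 5 lat [0.556 1.175] z [-0.795 -0.787 -0.778]
scene 0.5 15 lat [0.476 1.574] z [-0.795 -0.788 -0.704]
scene 0.55 916 lat [-0.074  1.086] z [0.247 0.336 0.378]
scene 0.6 113 lat [-0.039  1.499] z [-0.792  0.34   0.376]
scene 0.65 14 lat [0.625 1.521] z [-0.789 -0.782 -0.777]
top0.pkl 0.05 53 x [0.289 0.393 0.408] y [-0.045 -0.021  0.006]
top0.pkl 0.2 88 x [0.27  0.393 0.408] y [-0.046 -0.02   0.014]
top0.pkl 0.35 172 x [0.27  0.391 0.408] y [-0.046 -0.021  0.014]
top0.pkl 0.5 295 x [0.27  0.391 0.408] y [-0.046 -0.022  0.014]
top0.pkl 0.65 584 x [0.301 0.392 0.408] y [-0.046 -0.022  0.001]
top0.pkl 0.8 1430 x [0.315 0.392 0.407] y [-0.046 -0.024 -0.003]
top0.pkl 0.95 4541 x [0.358 0.394 0.407] y [-0.046 -0.022 -0.003]
top0.pkl 1.1 5517 x [0.389 0.4   0.407] y [-0.041 -0.018 -0.003]
scene0.pkl 0.05 330 x [0.386 0.397 0.41 ] y [-0.046 -0.019 -0.001]
scene0.pkl 0.2 918 x [0.363 0.394 0.409] y [-0.046 -0.033 -0.001]
scene0.pkl 0.35 1374 x [0.363 0.393 0.409] y [-0.045 -0.034 -0.001]
scene0.pkl 0.5 2030 x [0.362 0.392 0.409] y [-0.046 -0.034 -0.002]
```

```bash
python3 -m jog '{"delta_pos":[[0.12,-0.08,0],[0.12,-0.08,0],[0.12,-0.08,0],[0.12,-0.08,0],[0.12,-0.08,0],[0.12,-0.08,0],[0.1,-0.06,0],[0.08,-0.06,0],[0.06,-0.06,0],[0.06,-0.06,0]],"turn":[[0,0,0],[0,0,0],[0,0,0],[0,0,0],[0,0,0],[0,0,0],[0,0,0],[0,0,0],[0,0,0],[0,0,0]],"hand":[1,1,1,1,1,1,1,1,1,1]}'
python3 - <<'E'
from workcell import bot
o=bot.get_obs();print(o["q"].round(2),o["joint_efforts"].round(2))
E
python3 -m jog '{"delta_pos":[[0.06,-0.06,0],[0.06,-0.06,0],[0.06,-0.06,0],[0.06,-0.06,0],[0.06,-0.06,0],[0.06,-0.06,0],[0.06,-0.06,0],[0.06,-0.06,0],[0.06,-0.06,0],[0.06,-0.06,0]],"turn":[[0,0,0],[0,0,0],[0,0,0],[0,0,0],[0,0,0],[0,0,0],[0,0,0],[0,0,0],[0,0,0],[0,0,0]],"hand":[1,1,1,1,1,1,1,1,1,1]}'
python3 - <<'E'
from workcell import bot
o=bot.get_obs();print(o["q"].round(2),o["joint_efforts"].round(2))
E
```

```text
time: 3.3
ee_pos: [0.5949, 0.2085, 0.2313]
tcp_rot: [-180.0, -0.0, -167.4]
wrist_force: [0.1, -0.2, -0.2]
opening: 0.0855
[19.32 16.54 23.41 96.87  0.    6.73] [ 4.000e-01 -6.457e+01  4.594e+01 -4.000e-02 -0.000e+00  1.000e-01]
time: 4.3
ee_pos: [0.6249, 0.1785, 0.2313]
tcp_rot: [-180.0, 0.0, -167.4]
wrist_force: [0.4, -0.6, 0.1]
opening: 0.0853
[15.95 19.54 27.17 97.63 -0.    3.36] [ 4.400e-01 -6.782e+01  4.573e+01 -3.000e-02 -0.000e+00  9.000e-02]
```

```bash
python3 -m jog '{"delta_pos":[[0.06,-0.1,0],[0.06,-0.1,0],[0.06,-0.1,0],[0.06,-0.1,0],[0.06,-0.1,0],[0.06,-0.1,0],[0.06,-0.1,0],[0.06,-0.1,0],[0.06,-0.1,0],[0.06,-0.1,0]],"turn":[[0,0,0],[0,0,0],[0,0,0],[0,0,0],[0,0,0],[0,0,0],[0,0,0],[0,0,0],[0,0,0],[0,0,0]],"hand":[1,1,1,1,1,1,1,1,1,1]}'
python3 - <<'E'
from workcell import bot,camera
import cv2,pickle
o=bot.get_obs();print(o["q"].round(2),o["joint_efforts"].round(2))
for n in("scene","top"):
    c=camera(n);cv2.imwrite(f"pics/{n}3.png",c["frame"][:,:,::-1]);pickle.dump(c,open(f"{n}3.pkl","wb"))
E
```

```text
time: 5.3
ee_pos: [0.6549, 0.1284, 0.2313]
tcp_rot: [-180.0, -0.0, -167.4]
wrist_force: [-0.4, -0.4, -0.0]
opening: 0.0855
[11.09 22.31 30.76 98.45 -0.   -1.5 ] [ 6.300e-01 -7.057e+01  4.558e+01 -4.000e-02 -0.000e+00  1.400e-01]
```

View pics/top3.png

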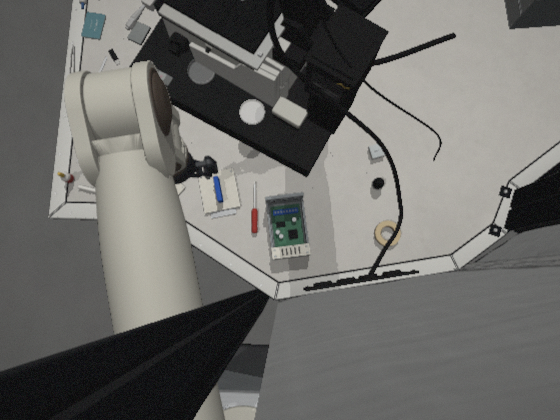

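View pics/scene3.png

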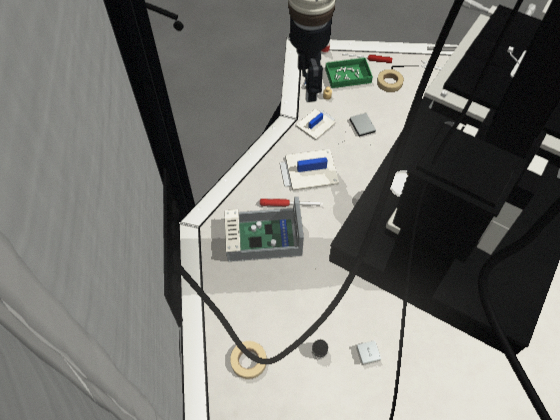

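```bash
python3 -m jog '{"delta_pos":[[0.04,-0.08,-0.26],[0.04,-0.08,-0.26],[0.04,-0.08,-0.26],[0.04,-0.08,-0.26],[0.04,-0.08,-0.26],[0.04,-0.08,-0.26],[0.04,-0.08,-0.26],[0.04,-0.08,-0.26],[0.04,-0.08,-0.26],[0.04,-0.05,-0.26]],"turn":[[0,0,0],[0,0,0],[0,0,0],[0,0,0],[0,0,0],[0,0,0],[0,0,0],[0,0,0],[0,0,0],[0,0,0]],"hand":[1,1,1,1,1,1,1,1,1,1]}'
python3 - <<'E'
from workcell import bot,camera
import cv2,pickle
o=bot.get_obs();print(o["q"].round(2),o["joint_efforts"].round(2))
for n in("scene","top"):
    c=camera(n);cv2.imwrite(f"pics/{n}4.png",c["frame"][:,:,::-1]);pickle.dump(c,open(f"{n}4.pkl","wb"))
a=c["frame"]
c=pickle.load(open("scene4.pkl","rb"));a=c["frame"][90:270,210:410,::-1];cv2.imwrite("pics/s4z.png",cv2.resize(a,None,fx=3.3,fy=3.3,interpolation=cv2.INTER_CUBIC))
E
```

```text
time: 6.4
ee_pos: [0.6748, 0.0899, 0.1002]
tcp_rot: [-180.0, -0.0, -167.4]
wrist_force: [-0.5, -0.3, 0.1]
opening: 0.0854
[ 7.59 22.54 16.52 83.98 -0.   -4.99] [ 2.200e-01 -7.194e+01  4.789e+01  6.600e-01 -1.000e-02  3.000e-02]
```

View pics/s4z.png

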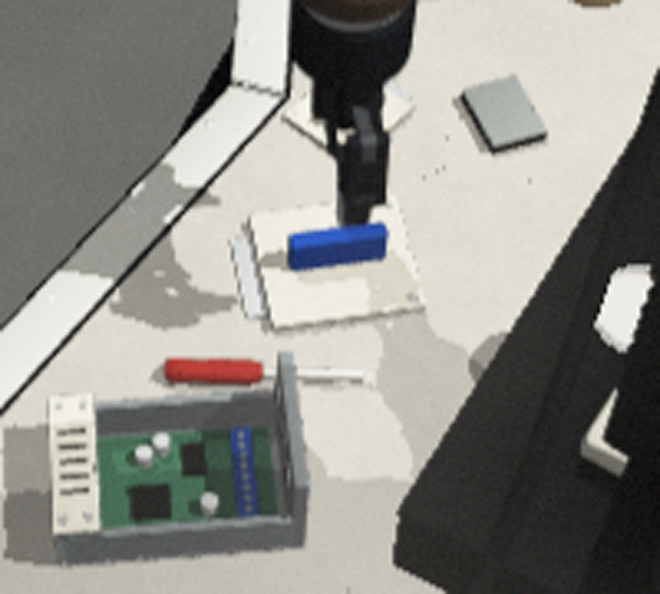

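View pics/top4.png

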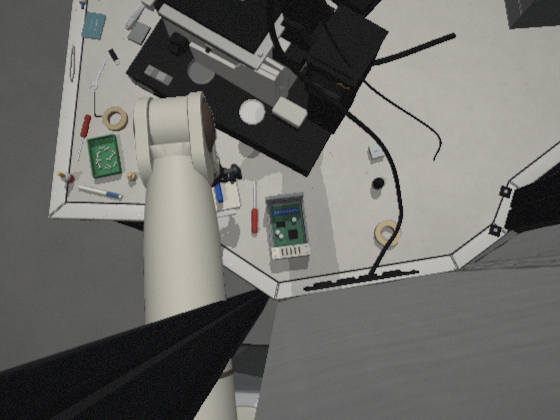

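```bash
python3 -m jog '{"delta_pos":[[0,0,-0.34],[0,0,-0.34],[0,0,-0.34],[0,0,-0.34],[0,0,-0.22],[0,0,-0.14],[0,0,0],[0,0,0],[0,0,0],[0,0,0]],"turn":[[0,0,0],[0,0,0],[0,0,0],[0,0,0],[0,0,0],[0,0,0],[0,0,0],[0,0,0],[0,0,0],[0,0,0]],"hand":[1,1,1,1,1,1,1,-1,-1,-1]}' 60
python3 -m jog '{"delta_pos":[[0,0,0],[0,0,0],[0,0,0],[0,0,0.1],[0,0,0.2],[0,0,0.3],[0,0,0.4],[0,0,0.4],[0,0,0.3],[0,0,0.2]],"turn":[[0,0,0],[0,0,0],[0,0,0],[0,0,0],[0,0,0],[0,0,0],[0,0,0],[0,0,0],[0,0,0],[0,0,0]],"hand":[-1,-1,-1,-1,-1,-1,-1,-1,-1,-1]}'
python3 - <<'E'
from workcell import bot,camera
import cv2,pickle
o=bot.get_obs();print(o["q"].round(2),o["joint_efforts"].round(2),o["torque"])
for n in("scene","top"):
    c=camera(n);cv2.imwrite(f"pics/{n}5.png",c["frame"][:,:,::-1]);pickle.dump(c,open(f"{n}5.pkl","wb"))
c=pickle.load(open("scene5.pkl","rb"));a=c["frame"][90:270,210:410,::-1];cv2.imwrite("pics/s5z.png",cv2.resize(a,None,fx=3.3,fy=3.3,interpolation=cv2.INTER_CUBIC))
E
```

```text
time: 7.5
ee_pos: [0.6751, 0.0903, 0.0161]
tcp_rot: [-180.0, 0.1, -167.4]
wrist_force: [-1.4, -0.2, -0.8]
opening: 0.0438
time: 8.5
ee_pos: [0.6752, 0.0903, 0.1126]
tcp_rot: [-180.0, 0.1, -167.4]
wrist_force: [0.7, 0.3, -1.6]
opening: 0.0132
[ 7.62 22.42 17.74 85.19 -0.   -4.96] [ -0.   -73.09  47.61  -0.22  -0.     0.  ] [ 0.00762659 -0.00565275 -0.03308093]
```

View pics/s5z.png

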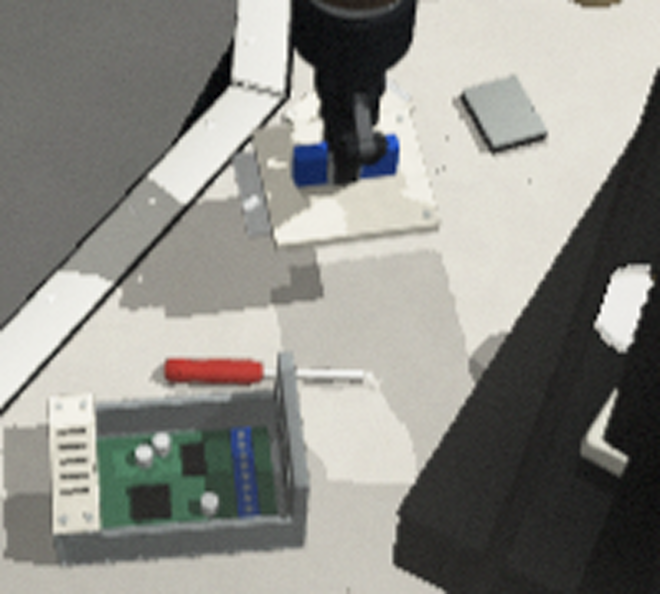

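Run:
```python
from meas import *
s=load("scene5.pkl");P=cloud(s);hsv=cv2.cvtColor(s["frame"],cv2.COLOR_RGB2HSV)
reg=(P[...,0]>.55)&(P[...,0]<.78)&(P[...,1]>.0)&(P[...,1]<.19)
Z=P[...,2]
h=np.histogram(Z[reg],bins=np.arange(.08,.16,.002));print([(round(b,3),n) for b,n in zip(h[1],h[0])])
white=(hsv[...,1]<70)&(hsv[...,2]>90)
m=(reg&white&(Z>.090)&(Z<.122)).astype(np.uint8)
n,L,st,_=cv2.connectedComponentsWithStats(m);k=1+st[1:,4].argmax();m=(L==k)
print("median z top",np.median(Z[m]))
v,u=np.nonzero(m);Q=P[m]
# tilt fit
A=np.c_[Q[:,:2],np.ones(len(Q))];co,*_=np.linalg.lstsq(A,Q[:,2],rcond=None);print("plane slope",co)
W=np.array([plane(s,a,b,.107)[:2] for a,b in zip(u,v)])
o=np.array([.6752,.0903]);th=np.radians(12.6);R=np.array([[np.cos(th),np.sin(th)],[-np.sin(th),np.cos(th)]])
w=(W-o)@R.T*1000
print("cover-aligned extents x",np.percentile(w[:,0],[0,1,99,100]).round(1),"y",np.percentile(w[:,1],[0,1,99,100]).round(1))
# edge line fits: for each y bin min x ; for each x bin min y
for lab,a,b in(("tongue edge / far edge by y",1,0),("y edges by x",0,1)):
    print(lab,[(int(g),w[(abs(w[:,a]-g)<4),b].min().round(1),w[(abs(w[:,a]-g)<4),b].max().round(1)) for g in range(-70,60,8) if (abs(w[:,a]-g)<4).sum()>3])
```

```text
[(np.float64(0.08), np.int64(0)), (np.float64(0.082), np.int64(0)), (np.float64(0.084), np.int64(0)), (np.float64(0.086), np.int64(0)), (np.float64(0.088), np.int64(0)), (np.float64(0.09), np.int64(0)), (np.float64(0.092), np.int64(0)), (np.float64(0.094), np.int64(3)), (np.float64(0.096), np.int64(5)), (np.float64(0.098), np.int64(17)), (np.float64(0.1), np.int64(79)), (np.float64(0.102), np.int64(112)), (np.float64(0.104), np.int64(128)), (np.float64(0.106), np.int64(334)), (np.float64(0.108), np.int64(559)), (np.float64(0.11), np.int64(264)), (np.float64(0.112), np.int64(54)), (np.float64(0.114), np.int64(16)), (np.float64(0.116), np.int64(24)), (np.float64(0.118), np.int64(11)), (np.float64(0.12), np.int64(14)), (np.float64(0.122), np.int64(18)), (np.float64(0.124), np.int64(14)), (np.float64(0.126), np.int64(14)), (np.float64(0.128), np.int64(13)), (np.float64(0.13), np.int64(15)), (np.float64(0.132), np.int64(15)), (np.float64(0.134), np.int64(24)), (np.float64(0.136), np.int64(29)), (np.float64(0.138), np.int64(24)), (np.float64(0.14), np.int64(16)), (np.float64(0.142), np.int
[... 1090 characters left out ...]
0.2)), (-62, np.float64(-38.8), np.float64(29.8)), (-54, np.float64(-51.1), np.float64(45.3)), (-46, np.float64(-54.4), np.float64(51.1)), (-38, np.float64(-53.4), np.float64(49.7)), (-30, np.float64(-54.4), np.float64(51.2)), (-22, np.float64(-53.4), np.float64(50.2)), (-14, np.float64(-54.4), np.float64(51.4)), (-6, np.float64(-53.1), np.float64(50.7)), (2, np.float64(-54.4), np.float64(49.6)), (10, np.float64(-52.8), np.float64(-5.3)), (18, np.float64(-54.1), np.float64(-5.7)), (26, np.float64(-52.8), np.float64(-4.6)), (34, np.float64(-53.8), np.float64(40.8)), (42, np.float64(-54.1), np.float64(51.7)), (50, np.float64(-53.8), np.float64(51.0)), (58, np.float64(-54.1), np.float64(49.6))]
```

```bash
python3 -m jog '{"delta_pos":[[0,-0.04,0.1],[0,-0.06,0.1],[0,-0.06,0.1],[0,-0.06,0.1],[0,-0.06,0.1],[0,-0.06,0.1],[0,-0.06,0.1],[0,-0.06,0.1],[0,-0.06,0.1],[0,-0.06,0.1]],"turn":[[0,0,-0.05],[0,0,-0.05],[0,0,-0.05],[0,0,-0.05],[0,0,-0.05],[0,0,-0.05],[0,0,-0.05],[0,0,-0.05],[0,0,-0.05],[0,0,-0.04]],"hand":[-1,-1,-1,-1,-1,-1,-1,-1,-1,-1]}'
python3 - <<'E'
from workcell import bot,camera
o=bot.get_obs();print(o["q"].round(2),o["joint_efforts"].round(2),o["torque"])
E
```

```text
time: 9.6
ee_pos: [0.6746, 0.061, 0.1607]
tcp_rot: [180.0, -0.0, -171.4]
wrist_force: [0.1, -0.2, -3.4]
opening: 0.0131
[ 5.17 22.23 22.79 90.56  0.   -3.46] [  0.35 -72.8   47.74  -0.25  -0.     0.  ] [-0.00356666 -0.00288812 -0.00466846]
```

```bash
python3 -m jog '{"delta_pos":[[-0.1,-0.12,0],[-0.1,-0.12,0],[-0.1,-0.12,0],[-0.1,-0.12,0],[-0.1,-0.12,0],[-0.1,-0.12,0],[-0.1,-0.12,0],[-0.1,-0.12,0],[-0.1,-0.12,0],[-0.1,-0.12,0]],"turn":[[0.05,-0.33,0],[0.05,-0.33,0],[0.05,-0.33,0],[0.05,-0.33,0],[0.05,-0.33,0],[0.05,-0.33,0],[0.05,-0.33,0],[0.05,-0.33,0],[0.05,-0.33,0],[0.05,-0.33,0]],"hand":[-1,-1,-1,-1,-1,-1,-1,-1,-1,-1]}'
python3 - <<'E'
from workcell import bot,camera
import cv2,pickle
o=bot.get_obs();print(o["q"].round(2),o["joint_efforts"].round(2),o["torque"])
for n in("scene","top"):
    c=camera(n);cv2.imwrite(f"pics/{n}6.png",c["frame"][:,:,::-1]);pickle.dump(c,open(f"{n}6.pkl","wb"))
E
```

```text
time: 10.6
ee_pos: [0.6242, 0.001, 0.1606]
tcp_rot: [-180.0, 26.8, -171.3]
wrist_force: [0.2, 0.1, -2.3]
opening: 0.0129
[ -2.1  -11.83 -18.78  56.65   4.8   -9.63] [  1.59 -35.83  56.42  -3.94   0.06   0.19] [-0.15719807  0.66455545 -0.00599361]
```

View pics/scene6.png

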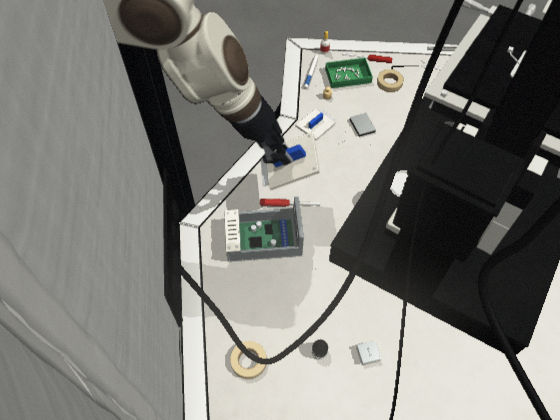

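View pics/top6.png

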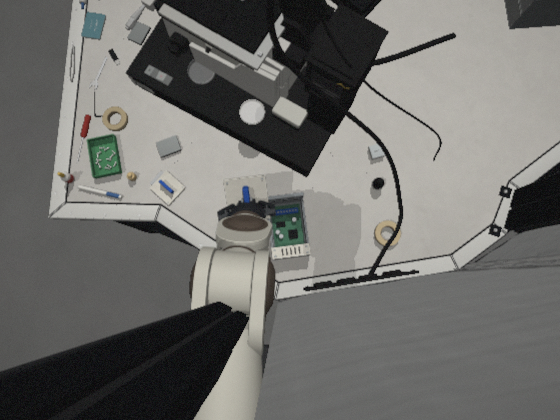

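```bash
cat > tilt.py <<'E'
from h import *
from scipy.spatial.transform import Rotation as Ro
def tilt(s,tcp,rpy,half=.09):
    P=cloud(s);hsv=cv2.cvtColor(s["frame"],cv2.COLOR_RGB2HSV)
    # cover frame predicted from tool: cover x=-tool x, z=-tool z
    R=Ro.from_euler('xyz',rpy,degrees=True).as_matrix()
    C=np.c_[-R[:,0],R[:,1],-R[:,2]]
    L=(P-np.asarray(tcp))@C*1000
    white=(hsv[...,1]<70)&(hsv[...,2]>80)
    m=(abs(L[...,0])<80)&(abs(L[...,1])<70)&(abs(L[...,2]+6)<9)&white
    n,lab,st,_=cv2.connectedComponentsWithStats(m.astype(np.uint8));m=lab==(1+st[1:,4].argmax())
    q=L[m];k=abs(q[:,1])<40
    A=np.c_[q[:,:2],np.ones(len(q))];co,*_=np.linalg.lstsq(A[k],q[k,2],rcond=None)
    print("n",len(q),"slopes deg",np.degrees(np.arctan(co[:2])).round(2),"top z at tcp",co[2].round(2))
    # rays onto plane z=co2 in C frame
    v,u=np.nonzero(m);w=[]
    for a,b in zip(u,v):
        o,d=ray(s,a,b);ol=(o-tcp)@C*1000;dl=d@C;w.append((ol+dl*(co[2]-ol[2])/dl[2])[:2])
    w=np.array(w)
    for l,a,b in(("x by y",1,0),("y by x",0,1)):
        print(l,[(int(g),w[(abs(w[:,a]-g)<5),b].min().round(1),w[(abs(w[:,a]-g)<5),b].max().round(1)) for g in range(-60,61,10) if (abs(w[:,a]-g)<5).sum()>3])
E
python3 - <<'E'
from tilt import *
tilt(load("scene5.pkl"),[.6752,.0903,.1126],[-180,.1,-167.4])
tilt(load("scene6.pkl"),[.6242,.001,.1606],[-180,26.8,-171.3])
E
```

```text
n 1519 slopes deg [ 1.87 -0.56] top z at tcp -4.57
x by y [(-50, np.float64(-51.1), np.float64(57.5)), (-40, np.float64(-66.3), np.float64(59.3)), (-30, np.float64(-67.2), np.float64(58.9)), (-20, np.float64(-67.1), np.float64(59.1)), (-10, np.float64(-66.7), np.float64(58.8)), (0, np.float64(-67.1), np.float64(59.0)), (10, np.float64(-67.5), np.float64(59.3)), (20, np.float64(-67.5), np.float64(58.9)), (30, np.float64(-67.1), np.float64(59.1)), (40, np.float64(-51.6), np.float64(58.8)), (50, np.float64(-50.1), np.float64(57.8))]
y by x [(-60, np.float64(-39.8), np.float64(30.5)), (-50, np.float64(-55.1), np.float64(50.3)), (-40, np.float64(-53.8), np.float64(49.3)), (-30, np.float64(-55.1), np.float64(50.4)), (-20, np.float64(-54.5), np.float64(49.4)), (-10, np.float64(-55.2), np.float64(50.5)), (0, np.float64(-54.9), np.float64(49.1)), (10, np.float64(-53.9), np.float64(-6.5)), (20, np.float64(-54.9), np.float64(-6.8)), (30, np.float64(-54.3), np.float64(37.3)), (40, np.float64(-54.6), np.float64(50.8)), (50, np.float64(-54.6), np.float64(50.1)), (60, np.float64(-55.0), np.float64(
[... 411 characters left out ...]
), (30, np.float64(-60.9), np.float64(62.1)), (40, np.float64(-0.1), np.float64(61.7)), (50, np.float64(-2.1), np.float64(60.2))]
y by x [(-60, np.float64(-39.2), np.float64(29.5)), (-50, np.float64(-53.2), np.float64(16.3)), (-40, np.float64(-55.1), np.float64(11.4)), (-30, np.float64(-53.7), np.float64(2.6)), (-20, np.float64(-54.8), np.float64(-5.5)), (-10, np.float64(-55.0), np.float64(-5.8)), (0, np.float64(-54.5), np.float64(50.9)), (10, np.float64(-54.9), np.float64(51.1)), (20, np.float64(-55.0), np.float64(50.6)), (30, np.float64(-54.6), np.float64(50.8)), (40, np.float64(-54.9), np.float64(50.9)), (50, np.float64(-54.3), np.float64(51.0)), (60, np.float64(-54.7), np.float64(50.0))]
```

```bash
python3 -m jog '{"delta_pos":[[-0.07,-0.22,-0.1],[-0.07,-0.22,-0.1],[-0.07,-0.22,-0.1],[-0.07,-0.22,-0.1],[-0.07,-0.22,-0.12],[-0.07,-0.22,-0.15],[-0.07,-0.2,-0.15],[-0.07,-0.2,-0.17],[-0.07,-0.14,-0.17],[-0.06,-0.1,-0.13]],"turn":[[0,0,0],[0,0,0],[0,0,0],[0,0,0],[0,0,0],[0,0,0],[0,0,0],[0,0,0],[0,0,0],[0,0,0]],"hand":[-1,-1,-1,-1,-1,-1,-1,-1,-1,-1]}'
python3 - <<'E'
from workcell import bot,camera
import cv2,pickle
from tilt import *
o=bot.get_obs();print(o["q"].round(2),o["joint_efforts"].round(2),o["torque"])
for n in("scene","top"):
    c=camera(n);cv2.imwrite(f"pics/{n}7.png",c["frame"][:,:,::-1]);pickle.dump(c,open(f"{n}7.pkl","wb"))
c=pickle.load(open("scene7.pkl","rb"));a=c["frame"][150:280,190:350,::-1];cv2.imwrite("pics/s7z.png",cv2.resize(a,None,fx=4.5,fy=4.5,interpolation=cv2.INTER_CUBIC))
tilt(c,o["ee_pos"],o["tcp_rot"])
E
```

```text
time: 11.7
ee_pos: [0.5895, -0.0974, 0.0946]
tcp_rot: [-180.0, 26.7, -171.4]
wrist_force: [-0.4, 0.4, -3.3]
opening: 0.0128
[-14.13 -13.14 -26.95  51.34   9.99 -20.56] [  0.62 -38.19  53.67  -4.92   0.56   0.11] [-0.13350128  0.65421144  0.01626053]
n 1602 slopes deg [ 1.12 -0.52] top z at tcp -5.65
x by y [(-50, np.float64(-47.9), np.float64(62.9)), (-40, np.float64(-61.3), np.float64(63.1)), (-30, np.float64(-61.0), np.float64(63.1)), (-20, np.float64(-62.6), np.float64(62.0)), (-10, np.float64(-62.3), np.float64(63.0)), (0, np.float64(-61.8), np.float64(62.1)), (10, np.float64(36.0), np.float64(62.9)), (20, np.float64(30.0), np.float64(62.1)), (30, np.float64(0.6), np.float64(62.9)), (40, np.float64(-5.7), np.float64(62.0)), (50, np.float64(-5.5), np.float64(60.1))]
y by x [(-60, np.float64(-38.4), np.float64(0.6)), (-50, np.float64(-52.7), np.float64(-0.2)), (-40, np.float64(-54.2), np.float64(-1.0)), (-30, np.float64(-54.1), np.float64(-2.7)), (-20, np.float64(-53.9), np.float64(-5.1)), (-10, np.float64(-53.8), np.float64(49.3)), (0, np.float64(-53.0), np.float64(50.7)), (10, np.float64(-53.6), np.float64(50.6)), (20, np.float64(-53.4), np.float64(50.4)), (30, np.float64(-54.1), np.float64(50.3)), (40, np.float64(-54.0), np.float64(50.8)), (50, np.float64(-53.8), np.float64(50.6)), (60, np.float64(-53.8), np.float64(50.4))]
```

View pics/s7z.png

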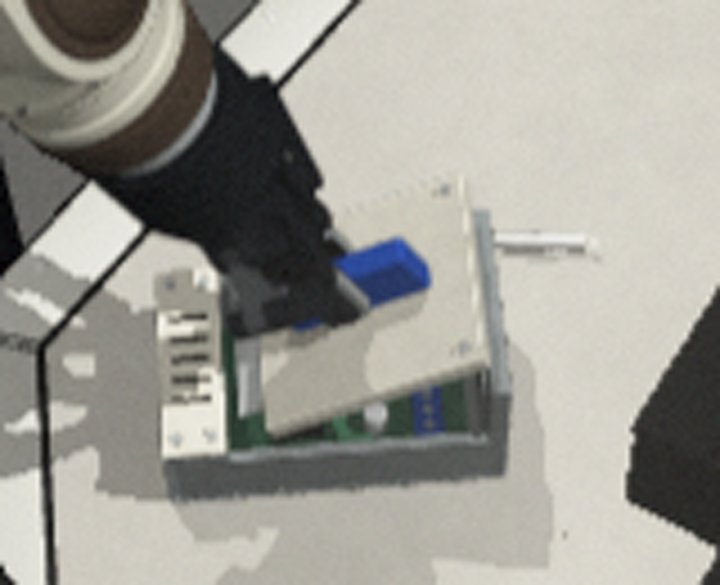

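View pics/top7.png

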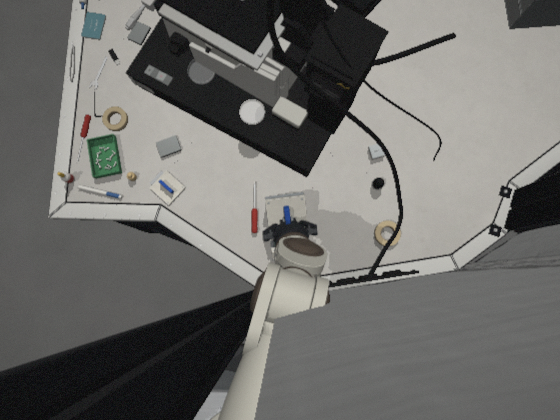

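```bash
python3 -m jog '{"delta_pos":[[0,0,-0.07],[0,0,-0.07],[0,0,-0.07],[0,0,-0.07],[-0.064,-0.01,0],[-0.064,-0.01,0],[-0.064,-0.01,0],[-0.064,-0.01,0],[-0.064,-0.01,0],[0,0,0]],"turn":[[0,0,0],[0,0,0],[0,0,0],[0,0,0],[0,0,0],[0,0,0],[0,0,0],[0,0,0],[0,0,0],[0,0,0]],"hand":[-1,-1,-1,-1,-1,-1,-1,-1,-1,-1]}'
python3 - <<'E'
from workcell import bot,camera
import cv2,pickle
from tilt import *
o=bot.get_obs();print(o["joint_efforts"].round(2),o["torque"])
for n in("scene",):
    c=camera(n);pickle.dump(c,open(f"{n}8.pkl","wb"))
a=c["frame"][150:280,190:350,::-1];cv2.imwrite("pics/s8z.png",cv2.resize(a,None,fx=4.5,fy=4.5,interpolation=cv2.INTER_CUBIC))
tilt(c,o["ee_pos"],o["tcp_rot"])
E
```

```text
time: 12.8
ee_pos: [0.5738, -0.0993, 0.0819]
tcp_rot: [-180.0, 26.7, -171.3]
wrist_force: [-0.8, -0.2, -3.7]
opening: 0.0132
[-8.000e-02 -3.654e+01  5.296e+01 -5.110e+00  6.800e-01 -4.000e-02] [-0.08136678  0.67574703  0.05800312]
n 1802 slopes deg [-1.39  0.71] top z at tcp -4.22
x by y [(-60, np.float64(-72.5), np.float64(-15.9)), (-50, np.float64(-81.8), np.float64(64.0)), (-40, np.float64(-79.1), np.float64(62.8)), (-30, np.float64(-83.4), np.float64(64.0)), (-20, np.float64(-78.4), np.float64(62.8)), (-10, np.float64(-80.4), np.float64(63.8)), (0, np.float64(-75.2), np.float64(62.5)), (10, np.float64(-79.4), np.float64(63.8)), (20, np.float64(-76.8), np.float64(62.3)), (30, np.float64(-76.5), np.float64(63.5)), (40, np.float64(-76.1), np.float64(62.0)), (50, np.float64(-6.5), np.float64(62.3))]
y by x [(-60, np.float64(-56.2), np.float64(30.8)), (-50, np.float64(-57.0), np.float64(-1.8)), (-40, np.float64(-54.5), np.float64(-2.6)), (-30, np.float64(-54.4), np.float64(-4.2)), (-20, np.float64(-55.0), np.float64(-6.6)), (-10, np.float64(-54.9), np.float64(48.0)), (0, np.float64(-54.8), np.float64(49.6)), (10, np.float64(-54.7), np.float64(48.6)), (20, np.float64(-54.6), np.float64(49.2)), (30, np.float64(-54.5), np.float64(49.8)), (40, np.float64(-54.4), np.float64(49.6)), (50, np.float64(-54.3), np.float64(49.3)), (60, np.float64(-54.8), np.float64(49.2))]
```

View pics/s8z.png

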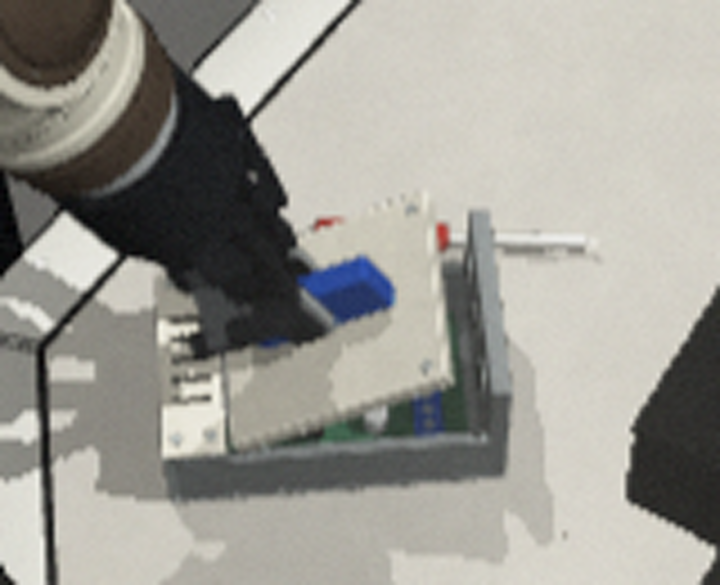

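```bash
python3 -m jog '{"delta_pos":[[0.0125,0.002,-0.026],[0.0125,0.002,-0.026],[0.0125,0.002,-0.026],[0.0125,0.002,-0.026],[0.0125,0.002,-0.026],[0.0125,0.002,-0.026],[0.0125,0.002,-0.026],[0.0125,0.002,-0.026],[0.0125,0.002,-0.026],[0.0125,0.002,-0.026]],"turn":[[-0.026,0.173,0],[-0.026,0.173,0],[-0.026,0.173,0],[-0.026,0.173,0],[-0.026,0.173,0],[-0.026,0.173,0],[-0.026,0.173,0],[-0.026,0.173,0],[-0.026,0.173,0],[-0.026,0.173,0]],"hand":[-1,-1,-1,-1,-1,-1,-1,-1,-1,-1]}'
python3 - <<'E'
from workcell import bot,camera
import cv2,pickle
from tilt import *
o=bot.get_obs();print(o["joint_efforts"].round(2),o["torque"])
for n in("scene",):
    c=camera(n);pickle.dump(c,open(f"{n}9.pkl","wb"))
a=c["frame"][150:280,190:350,::-1];cv2.imwrite("pics/s9z.png",cv2.resize(a,None,fx=4.5,fy=4.5,interpolation=cv2.INTER_CUBIC))
E
```

```text
time: 13.85
ee_pos: [0.5805, -0.0982, 0.0687]
tcp_rot: [180.0, 12.6, -171.3]
wrist_force: [-0.5, -0.2, -3.1]
opening: 0.0126
[-3.500e-01 -5.022e+01  4.875e+01 -3.120e+00  4.500e-01 -5.000e-02] [-0.07488902  0.31193355  0.02702412]
```

View pics/s9z.png

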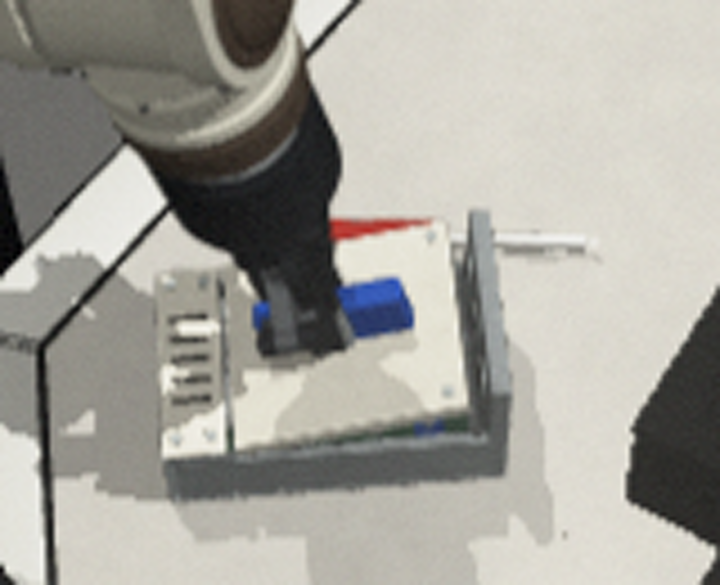

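```bash
python3 -m jog '{"delta_pos":[[0.005,0.001,-0.024],[0.005,0.001,-0.024],[0.005,0.001,-0.024],[0.005,0.001,-0.024],[0.005,0.001,-0.024],[0.005,0.001,-0.024],[0.005,0.001,-0.024],[0.005,0.001,-0.024],[0.005,0.001,-0.023],[0.005,0.001,-0.023]],"turn":[[-0.024,0.156,0],[-0.024,0.156,0],[-0.024,0.156,0],[-0.024,0.156,0],[-0.024,0.156,0],[-0.024,0.156,0],[-0.024,0.156,0],[-0.024,0.156,0],[-0.024,0.156,0],[-0.024,0.156,0]],"hand":[-1,-1,-1,-1,-1,-1,-1,-1,-1,-1]}'
python3 - <<'E'
from workcell import bot,camera
import cv2,pickle
from tilt import *
o=bot.get_obs();print(o["joint_efforts"].round(2),o["torque"])
for n in("scene","top"):
    c=camera(n);pickle.dump(c,open(f"{n}10.pkl","wb"))
c=load("scene10.pkl");a=c["frame"][150:280,190:350,::-1];cv2.imwrite("pics/s10z.png",cv2.resize(a,None,fx=4.5,fy=4.5,interpolation=cv2.INTER_CUBIC))
E
```

```text
time: 14.9
ee_pos: [0.583, -0.0977, 0.0568]
tcp_rot: [-180.0, -0.0, -171.3]
wrist_force: [0.0, 0.2, -3.0]
opening: 0.0127
[-2.500e-01 -6.151e+01  4.646e+01 -5.800e-01  1.100e-01 -6.000e-02] [-0.02395426 -0.00348387 -0.01774196]
```

View pics/s10z.png

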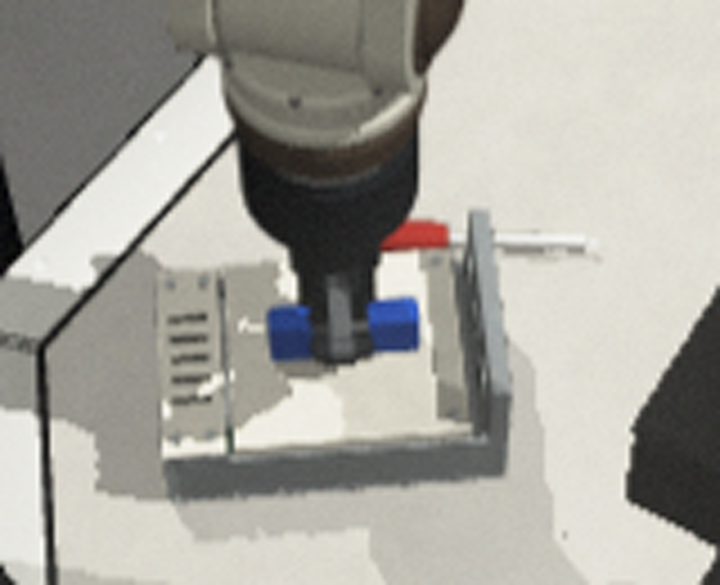

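```bash
python3 -m jog '{"delta_pos":[[0,0,-0.006],[0,0,-0.006],[0,0,-0.006],[-0.01,-0.0015,0],[-0.01,-0.0015,0],[-0.01,-0.0015,0],[-0.01,-0.0015,0],[-0.01,-0.0015,0],[0,0,0],[0,0,0]],"turn":[[0,0,0],[0,0,0],[0,0,0],[0,0,0],[0,0,0],[0,0,0],[0,0,0],[0,0,0],[0,0,0],[0,0,0]],"hand":[-1,-1,-1,-1,-1,-1,-1,-1,-1,-1]}'
python3 - <<'E'
from workcell import bot,camera
import cv2,pickle
from tilt import *
o=bot.get_obs();print(o["ee_pos"],o["wrist_force"],o["torque"])
c=camera("scene");pickle.dump(c,open("scene11.pkl","wb"))
a=c["frame"][200:270,215:315,::-1];cv2.imwrite("pics/s11z.png",cv2.resize(a,None,fx=7,fy=7,interpolation=cv2.INTER_CUBIC))
E
```

```text
time: 16.0
ee_pos: [0.5805, -0.0981, 0.0561]
tcp_rot: [-180.0, 0.1, -171.3]
wrist_force: [1.2, -0.2, -2.7]
opening: 0.0127
[ 0.58050413 -0.09810807  0.05606195] [ 1.1739148  -0.18059381 -2.69057633] [-0.01407613 -0.10538291 -0.03657984]
```

View pics/s11z.png

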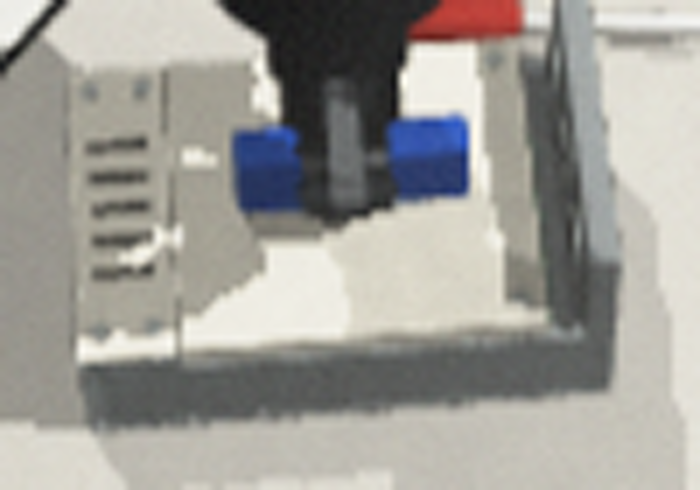

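```bash
python3 -m jog '{"delta_pos":[[0,0,-0.006],[0,0,-0.006],[-0.008,-0.001,0],[-0.008,-0.001,0],[-0.008,-0.001,0],[-0.008,-0.001,0],[-0.008,-0.001,0],[0,0,0],[0,0,0],[0,0,0]],"turn":[[0,0,0],[0,0,0],[0,0,0],[0,0,0],[0,0,0],[0,0,0],[0,0,0],[0,0,0],[0,0,0],[0,0,0]],"hand":[-1,-1,-1,-1,-1,-1,-1,-1,-1,-1]}'
python3 - <<'E'
from workcell import bot,camera
import cv2,pickle
from tilt import *
o=bot.get_obs();print(o["ee_pos"],o["wrist_force"],o["torque"])
c=camera("scene");pickle.dump(c,open("scene12.pkl","wb"))
a=c["frame"][200:270,215:315,::-1];cv2.imwrite("pics/s12z.png",cv2.resize(a,None,fx=7,fy=7,interpolation=cv2.INTER_CUBIC))
E
```

```text
time: 17.05
ee_pos: [0.5803, -0.0982, 0.0562]
tcp_rot: [-180.0, 0.3, -171.3]
wrist_force: [9.6, 1.5, -1.7]
opening: 0.0126
[ 0.58033002 -0.09818758  0.05615669] [ 9.62047208  1.51565627 -1.670807  ] [ 0.35804551 -2.02685822 -0.0983691 ]
```

View pics/s12z.png

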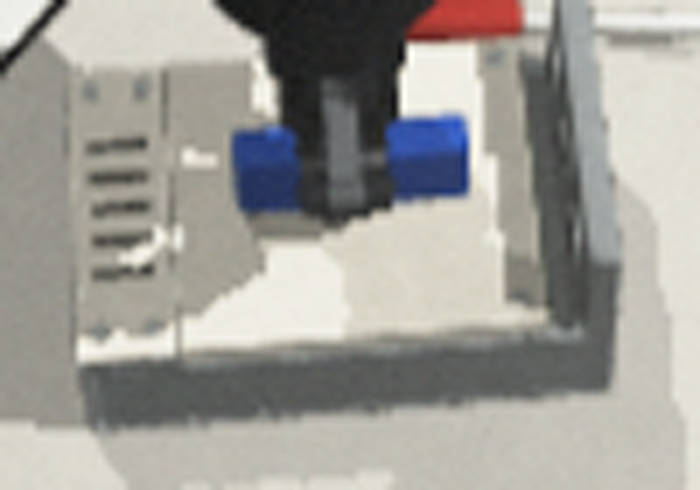

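```bash
python3 -m jog '{"delta_pos":[[0.003,0,0],[0,0,0],[0,0,0],[0,0,0],[0,0,0.1],[0,0,0.2],[0,0,0.4],[0,0,0.5],[0,0,0.5],[0,0,0.4]],"turn":[[0,0,0],[0,0,0],[0,0,0],[0,0,0],[0,0,0],[0,0,0],[0,0,0],[0,0,0],[0,0,0],[0,0,0]],"hand":[-1,0.2,0.2,0.2,0.2,0.2,0.2,0.2,0.2,0.2]}'
python3 -m jog '{"delta_pos":[[0.1,0.5,0.4],[0.1,0.8,0.4],[0.1,0.8,0.4],[0.1,0.8,0.4],[0.1,0.8,0.2],[0.1,0.8,0],[0.1,0.8,0],[0.1,0.6,0],[0,0.4,0],[0,0,0]],"turn":[[0,0,0],[0,0,0],[0,0,0],[0,0,0],[0,0,0],[0,0,0],[0,0,0],[0,0,0],[0,0,0],[0,0,0]],"hand":[0.2,0.2,0.2,0.2,0.2,0.2,0.2,0.2,0.2,0.2]}'
python3 - <<'E'
from workcell import bot,camera
import cv2,pickle
from tilt import *
for n in("scene","top"):
    c=camera(n);pickle.dump(c,open(f"{n}13.pkl","wb"));cv2.imwrite(f"pics/{n}13.png",c["frame"][:,:,::-1])
c=load("scene13.pkl");a=c["frame"][190:270,215:315,::-1];cv2.imwrite("pics/s13z.png",cv2.resize(a,None,fx=7,fy=7,interpolation=cv2.INTER_CUBIC))
c=load("top13.pkl");a=c["frame"][180:270,245:335,::-1];cv2.imwrite("pics/t13z.png",cv2.resize(a,None,fx=6,fy=6,interpolation=cv2.INTER_CUBIC))
E
```

```text
time: 18.1
ee_pos: [0.5788, -0.0984, 0.163]
tcp_rot: [-180.0, 0.2, -171.3]
wrist_force: [0.2, 0.0, -0.9]
opening: 0.051
time: 19.1
ee_pos: [0.6182, 0.2188, 0.2504]
tcp_rot: [-180.0, 0.1, -171.2]
wrist_force: [0.6, -0.2, -0.4]
opening: 0.0514
```

View pics/s13z.png

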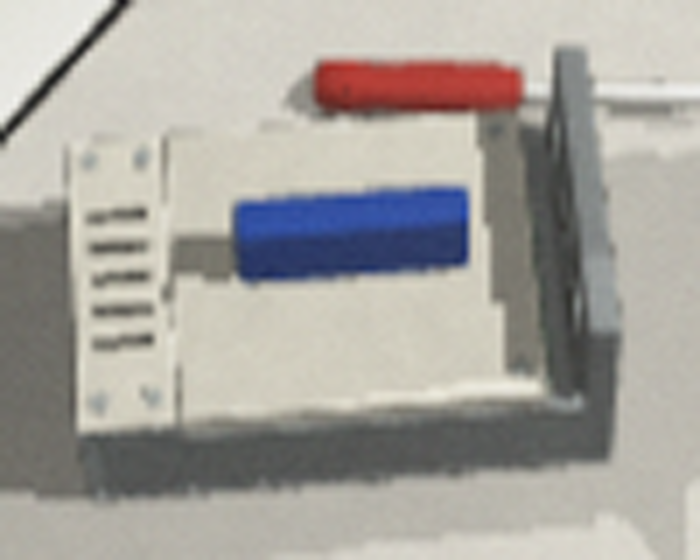

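View pics/t13z.png

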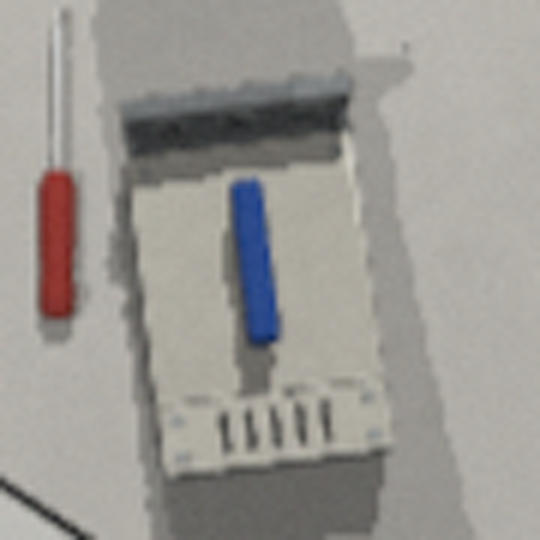

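View pics/top13.png

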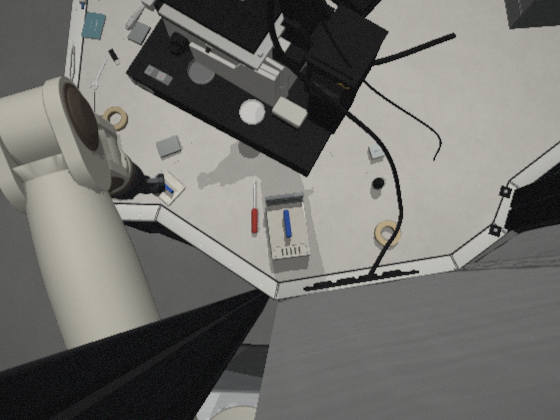

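Run:
```python
from h import *
for n in("top","scene"):
    c=load(n+"13.pkl");P=cloud(c);hsv=cv2.cvtColor(c["frame"],cv2.COLOR_RGB2HSV)
    j=np.array([.5288,-.1069]) if n=="top" else np.array([.5309,-.1053]);th=np.radians(8.6)
    ex=np.array([np.cos(th),np.sin(th)]);ey=np.array([-ex[1],ex[0]])
    def loc(W):return np.c_[(W-j)@ex,(W-j)@ey]*1000
    L=loc(P[...,:2].reshape(-1,2)).reshape(420,560,2);Z=P[...,2]*1000
    m=(L[...,0]>4)&(L[...,0]<106)&(abs(L[...,1])<44)&(abs(Z-51)<8)&~((L[...,0]>12)&(L[...,0]<98)&(abs(L[...,1])<16))
    A=np.c_[L[m],np.ones(m.sum())];co,*_=np.linalg.lstsq(A,Z[m],rcond=None)
    d=(L[...,0]<-4)&(L[...,0]>-27)&(abs(L[...,1])<44)&(abs(Z-51)<8)
    print(n,"slopes mrad",(co[:2]*1000).round(1),"z mid",(co@[50,0,1]).round(2),"z at joint",co[2].round(2),"deck z",np.median(Z[d]).round(2))
    b=(hsv[...,0]>105)&(hsv[...,0]<130)&(hsv[...,1]>150)&(Z>73)&(L[...,0]>0)&(L[...,0]<115)&(abs(L[...,1])<40)
    v,u=np.nonzero(b);W=loc(np.array([plane(c,a,q,.080)[:2] for a,q in zip(u,v)]))
    w0=W-W.mean(0);e=np.linalg.svd(w0,full_matrices=False)[2][0]
    print(" bar mean",W.mean(0).round(1),"yaw vs box deg",np.degrees(np.arctan2(e[1],e[0])).round(2),"n",len(W))
    full=(abs(Z-51)<5)&(L[...,0]>-40)&(L[...,0]<118)&(abs(L[...,1])<60)
    v,u=np.nonzero(full);W=loc(np.array([plane(c,a,q,.050)[:2] for a,q in zip(u,v)]))
    for g in range(-25,120,12):
        k=abs(W[:,0]-g)<4
        if k.sum()>3:print("  x",g,"y",np.percentile(W[k,1],[1,99]).round(1))
    for g in range(-40,41,20):
        k=abs(W[:,1]-g)<4;print("  y",g,"xmax",W[k,0].max().round(1))
```

```text
top slopes mrad [ 2.5 -1.8] z mid 50.92 z at joint 50.8 deck z 51.38
 bar mean [52.5  0.3] yaw vs box deg 179.76 n 112
  x -25 y [-47.4  49.3]
  x -13 y [-49.1  47.3]
  x -1 y [-47.9  48.8]
  x 11 y [-47.4  50. ]
  x 23 y [-48.4  48.7]
  x 35 y [-47.6  50. ]
  x 47 y [-48.6  48.5]
  x 59 y [-48.1  49.9]
  x 71 y [-47.3  48.3]
  x 83 y [-48.6  49.7]
  x 95 y [-47.3  50.3]
  x 107 y [-48.8  49.5]
  y -40 xmax 108.6
  y -20 xmax 108.6
  y 0 xmax 108.5
  y 20 xmax 110.1
  y 40 xmax 110.1
scene slopes mrad [-0.6  2.3] z mid 51.88 z at joint 51.91 deck z 51.62
 bar mean [54.2 -2.6] yaw vs box deg -179.22 n 174
  x -25 y [-51.4  48.8]
  x -13 y [-50.   47.8]
  x -1 y [-51.   49.3]
  x 11 y [-50.6  50.6]
  x 23 y [-50.5  49.9]
  x 35 y [-51.4  48.8]
  x 47 y [-50.3  50.5]
  x 59 y [-50.7  49.3]
  x 71 y [-52.2  50.8]
  x 83 y [-51.1  49.9]
  x 95 y [-49.9  48.7]
  x 107 y [-49.8  50.4]
  y -40 xmax 108.6
  y -20 xmax 108.3
  y 0 xmax 108.1
  y 20 xmax 109.5
  y 40 xmax 109.6
```

```bash
python3 -c "
from workcell import bot,ticket
print(bot.get_obs()['time']);print(ticket.job_done())"
```

```text
19.2
the job is handed in; nothing more can be done
None
```

The cover is on the box and the job is handed in at 19.2 s of the 42 s allowed; the hand-in gives no verdict, so the result below is my own measurement.

**What I did:** I gripped the cover across its blue pull bar and carried it to the box tilted 27°, tongue end down. The tongue went under the deck edge, I rotated the cover down flat, and I drew it back until the wrist felt about 10 N of contact. Then I opened the gripper and moved the arm clear.

**Last checks, from both cameras after release:**

| Check | Result | Limit |
|---|---|---|
| Cover tilt | about 3 mrad | 30 mrad |
| Top height vs. the deck | within 0.6 mm | 2–3 mm (seating height) |
| Gap at the joint | none visible; far edge 108–110 mm from the seam (110 expected when butted) | 2 mm |
| Sides vs. the box | within 1–2 mm | 7 mm |
| Square to the deck | 0.2° (top camera), 0.8° (scene camera) | 2° |

The screwdriver, tape roll and objective look unmoved in the pictures. I did not measure their positions again.

**Disagreements:**
- **Cameras:** the two cameras differ by 2–4 mm in places. While it was held, the cover's position in the grip read about 3 mm different flat and tilted. I therefore butted it by feel rather than relying on those numbers.
- **Post:** in the pictures the forearm passes through the black post at the front edge of the table. The joint torques and wrist force showed no contact there. I could not find a way to the cover or box that avoided it, so I went on slowly while watching the torques.

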